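# Seat a potted transformer and hold the supply's base plate out over the stand

## Task

Lift the black potted transformer with the brass studs out of the red mould and set it down, without dropping it, squarely on its outlined seat on the power-supply base plate. Then take hold of the plate near its heat sink and slide it, keeping it flat and level on the plywood stand, straight out over the stand's front edge until the red line across the plate lies along that edge, so that the fixing screws can be driven from below; the plate would tip there by itself, so finish while still holding it. Leave the green choke in its cavity and the rest of the bench as it is.

Things in the scene. Friction and masses are not known exactly. Their poses are not given: they have to be found in the camera images.
- stand: Fixed plywood assembly stand, a bridge 240 mm long (x) by 170 mm wide (y), its flat top 110 mm above the bench. Origin under its centre on the bench; its x axis points outward, away from the robot, over the open front edge.
- stand_edge (a point): Middle of the stand's top front edge (120 mm along the stand's x from its centre, at the height of its top); same axes as the stand: x points outward, the edge runs along y.
- baseplate: Loose aluminium plate 260 (x) by 110 (y) by 4 mm, 0.45 kg, on the stand, overhanging 20 to 70 mm at first, slightly askew. Origin: centre of underside; x points to its outer end. Fixed on it: heat sink, two capacitors 25 mm wide, 36 high (x 2, y +-27 mm), terminal strip 12 high (x 113). Seated transformer and line at the edge put its weight about 30 mm past the edge: let go, it tips.
- heatsink (a point): Centre of the black finned heat sink, a block 36 mm along the plate's x, 80 mm along y, 40 mm high, fixed on the plate: 95 mm inward of the plate's centre, 20 mm above its upper face. Can be gripped across its 36 mm, along the plate's x: nothing stands inward of it, capacitors begin 66 mm beyond its outer face. Axes as the plate.
- red_line (a point): Middle of the red line painted across the full width (y) of the plate's upper face, 25 mm inward of its centre: it belongs straight over the stand's front edge. Axes as the plate.
- seat (a point): Centre of the transformer's seat on the plate's upper face, 55 mm outward of the plate's centre: a dark square outline 52 mm inside, sides along the plate's x and y, four screw holes within. The sides towards y are free for fingers. Axes as the plate.
- mould: Fixed red mould, 120 (x) by 140 (y) by 45 mm high; two open square cavities 51 mm wide at y = +33 and -33 mm, floor 8 mm above the bench. Finger slots 38 mm wide run from both sides of each cavity along the mould's x out to its outer faces, their bottoms 18 mm above the bench. Origin under its centre; z up.
- transformer: Black cast resin block, 48 by 48 mm, 40 mm high, with four brass studs 6 mm high on top; about 0.22 to 0.34 kg. It stands in one of the mould's two cavities (either one), its sides along the mould's. Origin at the centre of its underside, z up. In the mould it can be gripped only across the mould's x, through the finger slots.
- choke: Green cast resin block of the same size without studs (a yellow ring on top), in the other cavity; it stays there. Origin at the centre of its underside.
- breadboard: Bystander: white breadboard, 165 by 55 by 9 mm, on the bench. Origin at the centre of its underside.
- multimeter: Bystander: yellow multimeter lying on the bench, 170 by 85 by 43 mm. Origin at the centre of its underside.
- solder_reel: Bystander: grey reel of solder standing on end, 62 mm across, 50 mm high. Origin at the centre of its underside.
- screwdriver: Bystander: screwdriver with a red handle lying on the bench, 170 mm long, handle towards its -x. Origin at its underside near the middle.
- screw_tray: Bystander: open blue tray of screws, 110 by 75 by 24 mm. Origin at the centre of its underside.
- flux_bottle: Bystander: white bottle with a red cap, 44 mm across, 100 mm high. Origin at the centre of its underside.
There are look-alikes about, which are no part of the job. What is shaped like the transformer but pink is not meant.

How it is judged:
On the way, in this order (a step that is already met when the one before it is completed fails the run):
1. the transformer is held clear above the mould (height (world z) of transformer above 0.055 m and contact force between the fingers and transformer above 0.5 N), for 0.2 s.
2. the transformer stands squarely on its seat, let go, the plate not yet slid out (x of transformer in the frame of seat between -0.007 and 0.007 m and y of transformer in the frame of seat between -0.007 and 0.007 m and z of transformer in the frame of seat between -0.004 and 0.004 m and (angle between the x axis of transformer and the x axis of baseplate, either way round below 0.15 rad or angle between the x axis of transformer and the y axis of baseplate, either way round below 0.15 rad) and angle between transformer's own z axis and vertical below 0.1 rad and contact force between the fingers and transformer below 0.1 N and linear speed of transformer below 0.02 m/s and x of red_line in the frame of stand_edge below -0.04 m), for 0.3 s.
3. the plate, gripped, is slid out until the red line is at the stand's edge (x of red_line in the frame of stand_edge between -0.005 and 0.005 m and z of red_line in the frame of stand_edge between -0.001 and 0.009 m and angle between baseplate's own z axis and vertical below 0.05 rad and contact force between the fingers and baseplate above 1 N), for 0.2 s.
At the end, for the whole second after the job is handed in: Fingers still hold the plate (over 1 N), not the transformer; the plate is still, on the stand, level (0.05 rad), red line within 5 mm of the edge, parallel within 0.08 rad, within 30 mm of the middle; transformer within 7 mm of its seat, square within 0.15 rad (all of step 3 and x of transformer in the frame of seat between -0.007 and 0.007 m and y of transformer in the frame of seat between -0.007 and 0.007 m and z of transformer in the frame of seat between -0.004 and 0.004 m and (angle between the x axis of transformer and the x axis of baseplate, either way round below 0.15 rad or angle between the x axis of transformer and the y axis of baseplate, either way round below 0.15 rad) and angle between transformer's own z axis and vertical below 0.1 rad and y of red_line in the frame of stand_edge between -0.03 and 0.03 m and angle between the x axis of baseplate and the x axis of stand, either way round below 0.08 rad and contact force between the fingers and transformer below 0.1 N and linear speed of each of baseplate, transformer below 0.01 m/s and contact force between baseplate and stand above 0.3 N); the arm keeps its last pose, push and grip.
It fails at once if choke disturbed (moved over 12 mm) (distance of choke from where it was at the start of the episode above 0.012 m).
It fails at once if a bystander on the bench pushed more than 20 mm (distance of any of breadboard, multimeter, solder_reel, screwdriver, screw_tray, flux_bottle from where it was at the start of the episode above 0.02 m).
It fails at once if the transformer let go or dropped from above its seat (more than about 12 mm too high) (height (world z) of transformer above 0.127 m and contact force between the fingers and transformer below 0.02 N).
It fails at once if the base plate tipped by more than 0.15 rad (angle between baseplate's own z axis and vertical above 0.15 rad).
It fails at once if the base plate lifted off the stand by more than 12 mm (height (world z) of baseplate above 0.122 m).
It also fails if it takes over 51 s, if anything falls off the work surface, if the arm or the gripper's body presses on something with over 40 N, if the wrist force passes 120 N, or if a joint passes its speed limit or range.

## Robot

A 6-joint arm with a two-finger parallel gripper is mounted at the origin on the work surface. World frame = base frame: x ahead of the robot, y to its left, z up, the work surface at z = 0. Lengths are in m, angles in rad, forces in N, time in s.
With the tool pointing down it reaches from about 0.4 to 0.925 m from the base axis. Payload 3.4 kg.
Tool frame: the origin (TCP) lies at the very end of the fingers, on their centre line; the grasp point (between the pads) lies 19 mm behind it; z points along the fingers, y is the direction in which the jaws open and shut (so a half turn about z gives the same grasp; the last joint's range is limited). The gripper opens to 85 mm and grips with 20 to 120 N. Pads are 22 mm wide; open, the fingers measure 114 mm over their backs; the gripper's body (76 mm by 85 mm) begins 54 mm behind the grasp point. The pads swing forward as they close: fully open they stand 13 mm farther back than shut.
Start: joints at [-1.383, 0.307, 1.506, -0, 1.328, -0.073], TCP at [0.148, -0.556, 0.231] pointing down, gripper open.
Joint ranges: [-3.12, 3.12], [-1.05, 2.28], [0.14, 2.33], [-1.42, 4.57], [0.1, 2.73], [-2.68, 2.68]. Speed limits (rad/s): [2.57, 2.57, 3.14, 3.14, 3.14, 3.14].

## Interface

Orientations are given as a unit quaternion [x, y, z, w].
In Python, from workcell import observe, capture, sign_off gives the robot as it stands. The module is installed in compiled form; this text tells all that it offers.
- The arm moves only by the shell command python3 -m creep 'ROWS' [FORCE]. ROWS is JSON, one flat list of numbers, 5 for each row, row after row: the shift along the tool's x, y, z in m, then the turn about the tool's z in rad, then the finger opening in m, from 0 to 0.0854. In form: [tx, ty, tz, turn, claw, tx, ty, tz, turn, claw, ...]. A call has exactly 8 rows; each row is the pose to reach, as a shift and turn from the pose commanded when the call began, along the tool's axes at that moment; what a row does not reach only later rows make up. A row lasts 1/8 s, in which the tool goes at most 62.5 mm and 10.7 degrees, less where a joint would pass 70% of its speed; a pose out of reach is approached as far as the arm can. A call with a gripper value outside its range is refused whole. The fingers move at their own pace and stop on an object; FORCE is the grip in N (left out, the last holds). Time passes only in rows, so rows that repeat a pose let the fingers close, or fill a call up. It gives the time, the measured TCP pose, the force and the opening at its end, in the units of the state.
- observe(): the state, without advancing time (a new reading comes with each control period).
- capture(name): name is "side" or "top"; returns a dict with "pixels" (384x512x3 uint8, blue, green, red), "intrinsics" (3x3 intrinsics, pixels), "extrinsics" (4x4, takes a point from world to camera coordinates). Camera axes: x right, y up, looking along -z (the intrinsics and any distortion apply to the point x, -y, -z); pixel columns grow to the right and rows downward; lengths in m; the calibration is good to about 2 mm. A picture is of the moment at which its call begins. There is no depth.
- sign_off(): hands the job in, once; it reports no verdict.
The state is a dict: "time": time; "joints": joint angles; "joint_velocities": joint speeds; "effort": joint torques, N m; "tool_pos": TCP position; "ee_rot": TCP orientation; "wrist_force": force on the tool from outside, world axes, zero at the start; "moment": the same for the moment, N m; "finger_gap": finger opening in m.
Only numpy, scipy, OpenCV 4.12 (cv2) and the standard library are available. Lean on these libraries where they do the work, as an engineer would, in place of code of your own. Each camera call takes 0.05 s, during which the arm holds its last target. There are 200 camera calls.

## Working session

There is one attempt and no reset: what is moved stays moved. The work goes in short steps, Python scripts to look and compute and a shell command to move; the robot and the scene stay as the last step left them, time stands still between calls to the robot, and variables do not carry over. Pictures are saved under pics/ and viewed, about 8 in all and at most 12, crops included, and the job is handed in when it is done.

```bash
mkdir -p pics
python3 - <<'E'
from workcell import observe, capture
import cv2,numpy as np,pickle
print({k:np.round(v,4).tolist() for k,v in observe().items()})
D={}
for n in("top","side"):
    c=capture(n);D[n]=c;cv2.imwrite(f"pics/{n}0.png",c["pixels"])
    print(n,np.round(c["intrinsics"],1).tolist(),np.round(c["extrinsics"],4).tolist(),[k for k in c])
pickle.dump(D,open("cal.pkl","wb"))
E
```

```text
{'time': 0.0, 'joints': [-1.3835, 0.3076, 1.5077, -0.0, 1.3284, -0.0735], 'joint_velocities': [0.0007, 0.0002, 0.0014, -0.0001, -0.0012, 0.0005], 'effort': [0.0002, -45.7539, -25.1913, 0.0001, 0.0137, 0.0], 'tool_pos': [0.1481, -0.5549, 0.2304], 'ee_rot': [0.9915, 0.1301, -0.0001, -0.001], 'wrist_force': [-0.4304, -0.378, -0.5031], 'moment': [-0.0102, -0.0297, -0.0369], 'finger_gap': 0.0855}
top [[378.8, 0.0, 258.9], [0.0, 378.8, 191.4], [0.0, 0.0, 1.0]] [[-0.0037, -1.0, 0.0052, 0.0244], [0.9991, -0.0035, 0.0425, -0.5294], [-0.0424, 0.0054, 0.9991, -1.3505], [0.0, 0.0, 0.0, 1.0]] ['pixels', 'intrinsics', 'extrinsics']
side [[418.9, 0.0, 256.6], [0.0, 418.9, 191.0], [0.0, 0.0, 1.0]] [[-0.7722, -0.6353, -0.0062, 0.4275], [0.3835, -0.4738, 0.7927, -0.2713], [-0.5065, 0.6098, 0.6095, -0.9243], [0.0, 0.0, 0.0, 1.0]] ['pixels', 'intrinsics', 'extrinsics']
```

View pics/top0.png

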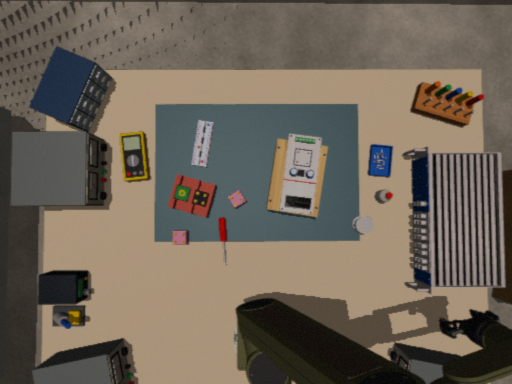

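View pics/side0.png

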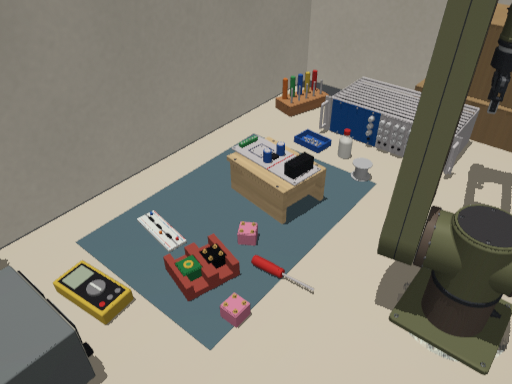

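Top view: the black studded block is in the red mould at about (202,198), next to the green choke at (183,193). The pink look-alikes at (237,199) and (180,238) aren't meant. The plate and stand are at about (300,176), heat sink at (298,202). My choice is the black block at (202,198). Next is one close crop to check it and read corners.

Run:
```python
import cv2,pickle,numpy as np
p=pickle.load(open("cal.pkl","rb"))["top"]["pixels"]
a=cv2.resize(p[170:222,160:220],None,fx=6,fy=6,interpolation=cv2.INTER_CUBIC)
b=cv2.resize(p[128:222,262:334],None,fx=6,fy=6,interpolation=cv2.INTER_CUBIC)
o=np.zeros((564,800,3),np.uint8);o[:312,:360]=a;o[:564,366:798]=b
cv2.imwrite("pics/crop1.png",o)
```

```text
(no output)
```

View pics/crop1.png

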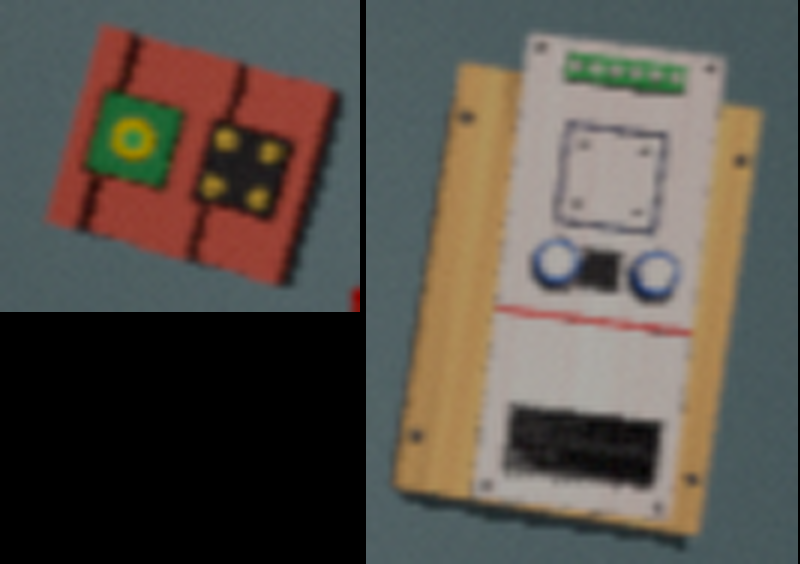

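Crop: black block with four brass studs at crop (243,169), beside the green choke with its yellow ring, so the choice is confirmed. The plate's red line runs (497,309) to (692,332), the seat outline is centred at about (611,177), and the heat sink at (583,445). Next, the poses.

```bash
cat > h.py <<'E'
import numpy as np,pickle,cv2
from scipy.optimize import least_squares
D=pickle.load(open("cal.pkl","rb"))
def proj(P,n="top"):
    c=D[n];E=c["extrinsics"];K=c["intrinsics"]
    q=np.atleast_2d(P)@E[:3,:3].T+E[:3,3]
    q=q*[1,-1,-1]; u=q@K.T
    return u[:,:2]/u[:,2:]
def place(p,L):
    L=np.atleast_2d(np.asarray(L,float));c,s=np.cos(p[2]),np.sin(p[2])
    return np.c_[p[0]+c*L[:,0]-s*L[:,1],p[1]+s*L[:,0]+c*L[:,1],L[:,2]]
def fit(L,uv,n="top",x0=(.55,0,-.1)):
    r=least_squares(lambda p:(proj(place(p,L),n)-uv).ravel(),x0,loss="soft_l1",f_scale=.7)
    e=proj(place(r.x,L),n)-uv
    return r.x,np.abs(e).max(0)
def px(uv,ox,oy,u0,k=6): uv=np.array(uv,float);return (uv-[u0,0]+.5)/k-.5+[ox,oy]
E
python3 - <<'E'
from h import *
m=px([(103,27),(340,92),(287,285),(48,218)],160,170,0)
print("mould",fit([(.06,.07,.045),(.06,-.07,.045),(-.06,-.07,.045),(-.06,.07,.045)],m))
M=fit([(.06,.07,.045),(.06,-.07,.045),(-.06,-.07,.045),(-.06,.07,.045)],m)[0]
t=px([(228,140),(270,153),(258,197),(214,185)],160,170,0)
r=.0145
for r in(.013,.015,.017):print("trafo",r,fit([(r,r,.053),(r,-r,.053),(-r,-r,.053),(-r,r,.053)],t))
print("pred trafo",place(M,[0,-.033,0]))
s=px([(460,63),(763,110),(698,535),(395,488)],262,128,366)
S,e=fit([(.12,.085,.11),(.12,-.085,.11),(-.12,-.085,.11),(-.12,.085,.11)],s);print("stand",S,e)
P=[(.13,.055,.114),(.13,-.055,.114),(-.13,-.055,.114),(-.13,.055,.114),(-.025,.055,.114),(-.025,-.055,.114)]+[(.055+a*.027,b*.027,.114) for a,b in((1,1),(1,-1),(-1,-1),(-1,1))]
u=px([(527,33),(726,58),(668,518),(475,495),(497,309),(692,332),(568,122),(667,132),(655,232),(556,222)],262,128,366)
B,e=fit(P,u);print("plate",B,e)
print("seat",place(B,[.055,0,.114]),"hs",place(B,[-.095,0,.134]),"line",place(B,[-.025,0,.114]))
E
```

```text
mould (array([ 0.51458162,  0.25697158, -0.27244422]), array([0.8184569 , 0.79895926]))
trafo 0.013 (array([ 0.50650735,  0.22772009, -0.28395201]), array([0.11115712, 0.16855896]))
trafo 0.015 (array([ 0.50646031,  0.22761569, -0.29707847]), array([0.84239928, 0.68066151]))
trafo 0.017 (array([ 0.50639305,  0.22748595, -0.35064265]), array([1.7629156 , 1.58348768]))
pred trafo [[0.50570178 0.22518875 0.        ]]
stand [ 0.57211173 -0.10474605 -0.15877928] [0.23411845 0.04746738]
plate [ 0.58456308 -0.11581008 -0.12580608] [0.4710561  0.55009347]
seat [[ 0.63912841 -0.12271118  0.114     ]] hs [[ 0.49031388 -0.10389001  0.134     ]] line [[ 0.55976066 -0.11267322  0.114     ]]
```

```bash
cat > go.py <<'E'
# usage: go.py x y z jawyaw  -> tool shift from the measured pose
import sys,numpy as np
from workcell import observe
from scipy.spatial.transform import Rotation as R
o=observe();p=np.array(o["tool_pos"]);A=R.from_quat(o["ee_rot"]).as_matrix()
yaw=np.arctan2(A[1,1],A[0,1])
print("t",round(o["time"],2),"pos",p.round(4),"jaw",round(yaw,4),"tilt",A[:2,2].round(4),"gap",round(o["finger_gap"],4),"F",np.round(o["wrist_force"],1),"q",np.round(o["joints"],2))
a=[float(v) for v in sys.argv[1:]]
for i in range(0,len(a),4):
    d=A.T@(np.array(a[i:i+3])-p);tu=-(a[i+3]-yaw);tu=(tu+np.pi)%(2*np.pi)-np.pi
    print("shift",d.round(4),"turn",round(tu,4))
E
python3 go.py .5 -.25 .25 -.7  .506 .227 .15 -.275
```

```text
t 0.1 pos [ 0.1481 -0.5549  0.2305] jaw -1.31 tilt [-0.0003  0.0019] gap 0.0855 F [ 1.2  0.1 -0.2] q [-1.38  0.31  1.51  0.    1.33 -0.07]
shift [ 0.4186 -0.2039 -0.0191] turn -0.61
shift [ 0.5474 -0.6631  0.0818] turn -1.035
```

```bash
python3 -m creep '[0.419,-0.204,-0.019,-0.61,0.085,0.419,-0.204,-0.019,-0.61,0.085,0.419,-0.204,-0.019,-0.61,0.085,0.419,-0.204,-0.019,-0.61,0.085,0.419,-0.204,-0.019,-0.61,0.085,0.419,-0.204,-0.019,-0.61,0.085,0.419,-0.204,-0.019,-0.61,0.085,0.419,-0.204,-0.019,-0.61,0.085]'; python3 go.py .506 .227 .15 -.275
```

```text
time: 1.1
tool_pos: [0.5025, -0.2478, 0.25]
ee_rot: [0.906, 0.423, 0.0, -0.0]
wrist_force: [-1.0, -0.9, 0.4]
finger_gap: 0.0851
t 1.1 pos [ 0.5025 -0.2478  0.25  ] jaw -0.6969 tilt [0.0002 0.0008] gap 0.0851 F [-1.  -0.9  0.4] q [-0.53  0.27  1.51  0.    1.36  0.16]
shift [ 0.3662 -0.302   0.1004] turn -0.4219
```

```bash
python3 -m creep '[0.366,-0.302,0.0,-0.42,0.085,0.366,-0.302,0.0,-0.42,0.085,0.366,-0.302,0.0,-0.42,0.085,0.366,-0.302,0.0,-0.42,0.085,0.366,-0.302,0.0,-0.42,0.085,0.366,-0.302,0.06,-0.42,0.085,0.366,-0.302,0.12,-0.42,0.085,0.366,-0.302,0.14,-0.42,0.085]'
python3 - <<'E'
from workcell import capture
import cv2,numpy as np
p=capture("side")["pixels"];q=capture("top")["pixels"]
a=cv2.resize(p[190:310,150:260],None,fx=4,fy=4,interpolation=cv2.INTER_CUBIC)
b=cv2.resize(q[160:230,150:240],None,fx=4,fy=4,interpolation=cv2.INTER_CUBIC)
o=np.zeros((480,800,3),np.uint8);o[:,:440]=a;o[:280,440:800]=b
cv2.imwrite("pics/pick1.png",o)
E
python3 go.py .506 .227 .02 -.275
```

```text
time: 2.1
tool_pos: [0.5055, 0.2064, 0.1356]
ee_rot: [0.798, 0.602, 0.001, 0.0]
wrist_force: [0.4, -0.5, -0.3]
finger_gap: 0.0852
t 2.2 pos [0.5006 0.2063 0.1306] jaw -0.2762 tilt [-0.0106 -0.002 ] gap 0.085 F [-0.7 -0.2 -0. ] q [0.31 0.36 1.7  0.   1.08 0.59]
shift [0.0219 0.0006 0.1105] turn -0.0012
```

View pics/pick1.png

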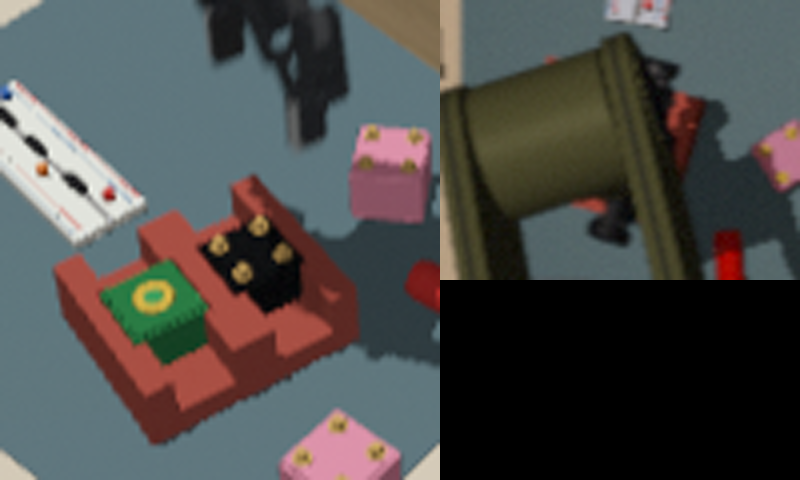

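Side view: fingers above the mould, slots free, studs at crop (219,245), (259,225), (283,253), (241,272). I'll cross-check the position with these, then settle above.

```bash
python3 - <<'E'
from h import *
t=px([(259,225),(283,253),(241,272),(219,245)],150,190,0,4)
r=.0135
print(fit([(r,r,.053),(r,-r,.053),(-r,-r,.053),(-r,r,.053)],t,"side",(.5,.22,-.27)))
E
python3 -m creep '[0.022,0.0,0.03,0,0.085,0.022,0.0,0.03,0,0.085,0.022,0.0,0.03,0,0.085,0.022,0.0,0.05,0,0.085,0.022,0.0,0.05,0,0.085,0.022,0.0,0.05,0,0.085,0.022,0.0,0.05,0,0.085,0.022,0.0,0.05,0,0.085]'; python3 go.py .506 .227 .02 -.275
```

```text
(array([ 0.50154589,  0.2302192 , -1.85360199]), array([0.42089481, 0.31923343]))
time: 3.2
tool_pos: [0.5115, 0.2253, 0.0867]
ee_rot: [0.799, 0.601, 0.001, 0.0]
wrist_force: [0.4, 0.1, 0.3]
finger_gap: 0.0848
t 3.2 pos [0.5115 0.2253 0.0867] jaw -0.2801 tilt [0.0011 0.0003] gap 0.0848 F [0.4 0.1 0.3] q [ 0.34  0.43  1.73 -0.    0.98  0.62]
shift [ 0.     -0.0058  0.0667] turn -0.0051
```

```bash
python3 -m creep '[0.002,-0.007,0.02,-0.005,0.085,0.002,-0.007,0.03,-0.005,0.085,0.002,-0.007,0.04,-0.005,0.085,0.002,-0.007,0.05,-0.005,0.085,0.002,-0.007,0.06,-0.005,0.085,0.002,-0.007,0.066,-0.005,0.085,0.002,-0.007,0.066,-0.005,0.085,0.002,-0.007,0.066,-0.005,0.085]'; python3 go.py .505 .2278 .02 -.28
```

```text
time: 4.2
tool_pos: [0.5052, 0.2292, 0.0203]
ee_rot: [0.797, 0.604, 0.0, 0.0]
wrist_force: [-1.2, 0.3, -0.6]
finger_gap: 0.0855
t 4.2 pos [0.5052 0.2292 0.0203] jaw -0.275 tilt [0.0004 0.0001] gap 0.0855 F [-1.2  0.3 -0.6] q [ 0.35  0.52  1.8  -0.    0.83  0.62]
shift [-0.0014  0.0002  0.0003] turn 0.005
```

```bash
python3 -m creep '[0,0,0,0,0.06,0,0,0,0,0.055,0,0,0,0,0.05,0,0,0,0,0.045,0,0,0,0,0.04,0,0,0,0,0.04,0,0,0,0,0.04,0,0,0,0,0.04]' 30; python3 go.py
```

```text
time: 5.2
tool_pos: [0.5052, 0.2293, 0.0204]
ee_rot: [0.797, 0.604, 0.0, 0.0]
wrist_force: [-1.1, -0.7, 4.7]
finger_gap: 0.0477
t 5.2 pos [0.5052 0.2293 0.0204] jaw -0.275 tilt [0.0006 0.0002] gap 0.0477 F [-1.1 -0.7  4.7] q [ 0.35  0.52  1.8  -0.    0.83  0.62]
```

Gripped at 47.7 mm with almost no side force, so it's centred. Lifting now.

```bash
python3 -m creep '[0,0,0,0,0.04,0,0,-0.01,0,0.04,0,0,-0.03,0,0.04,0,0,-0.06,0,0.04,0,0,-0.1,0,0.04,0,0,-0.14,0,0.04,0,0,-0.175,0,0.04,0,0,-0.175,0,0.04]' 60; python3 go.py .56 .08 .195 -.8   .639 -.123 .195 -1.697
```

```text
time: 6.2
tool_pos: [0.5066, 0.2298, 0.1978]
ee_rot: [0.797, 0.604, 0.003, 0.001]
wrist_force: [0.5, 0.2, -2.2]
finger_gap: 0.0469
t 6.2 pos [0.5066 0.2298 0.1978] jaw -0.275 tilt [0.0056 0.0021] gap 0.0469 F [ 0.5  0.2 -2.2] q [0.35 0.31 1.6  0.   1.23 0.62]
shift [-0.1297  0.092   0.0028] turn 0.525
shift [-0.3036  0.2232  0.0028] turn 1.422
```

```bash
python3 -m creep '[-0.02,0.014,0,0.09,0.04,-0.05,0.035,0,0.18,0.04,-0.08,0.056,0,0.3,0.04,-0.11,0.078,0,0.42,0.04,-0.14,0.1,0,0.54,0.04,-0.17,0.122,0,0.66,0.04,-0.2,0.145,0,0.78,0.04,-0.225,0.165,0,0.9,0.04]' 60; python3 go.py .639 -.123 .195 -1.697
```

```text
time: 7.2
tool_pos: [0.6015, -0.0334, 0.1924]
ee_rot: [0.981, 0.194, -0.002, -0.001]
wrist_force: [1.2, 1.2, -2.6]
finger_gap: 0.0471
t 7.2 pos [ 0.6015 -0.0334  0.1924] jaw -1.1795 tilt [-0.0045  0.0005] gap 0.0471 F [ 1.2  1.2 -2.6] q [-0.13  0.38  1.5  -0.    1.27  1.05]
shift [ 0.0005  0.0971 -0.0028] turn 0.5175
```

```bash
python3 -m creep '[0,0.02,-0.003,0.09,0.04,0,0.04,-0.003,0.19,0.04,0,0.06,-0.003,0.29,0.04,0,0.075,-0.003,0.39,0.04,0,0.09,-0.003,0.48,0.04,0,0.097,-0.003,0.518,0.04,0,0.097,-0.003,0.518,0.04,0,0.097,-0.003,0.518,0.04]' 60
python3 - <<'E'
from workcell import capture
import cv2,numpy as np,pickle
c=capture("side");p=c["pixels"];q=capture("top")["pixels"]
pickle.dump((p,q),open("s2.pkl","wb"))
a=cv2.resize(p[110:215,220:335],None,fx=4,fy=4,interpolation=cv2.INTER_CUBIC)
b=cv2.resize(q[125:220,262:342],None,fx=4,fy=4,interpolation=cv2.INTER_CUBIC)
o=np.zeros((420,790,3),np.uint8);o[:,:460]=a;o[:380,470:790]=b
cv2.imwrite("pics/place1.png",o)
E
python3 go.py .639 -.123 .195 -1.697
```

```text
time: 8.2
tool_pos: [0.6395, -0.121, 0.1974]
ee_rot: [0.998, -0.061, -0.001, -0.0]
wrist_force: [-0.2, 0.4, -2.9]
finger_gap: 0.0466
t 8.3 pos [ 0.6397 -0.121   0.1979] jaw -1.6919 tilt [-0.0005  0.0003] gap 0.0469 F [ 0.2  0.2 -2.3] q [-0.25  0.44  1.38  0.    1.32  1.44]
shift [-0.0005  0.002   0.0029] turn 0.0051
```

View pics/place1.png

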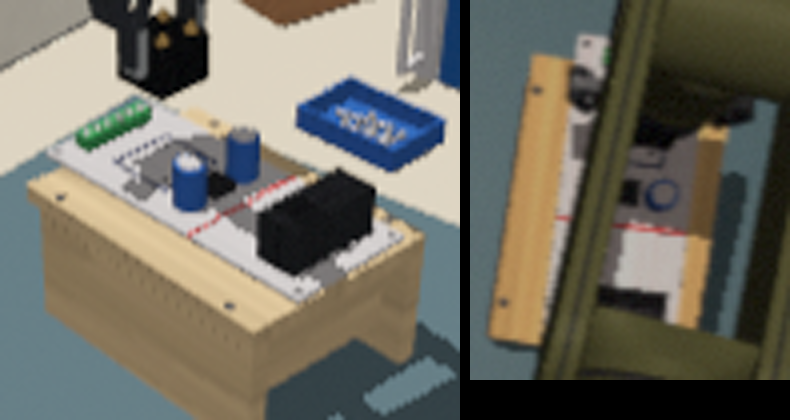

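Side crop: block hangs level above the plate, lower vertices at about (118,72), (163,97), (208,72). The plate's red line runs (190,237) to (297,178). I'll compare block and plate in this one camera to cancel calibration error.

```bash
python3 - <<'E'
from h import *
P=[(.13,.055,.114),(.13,-.055,.114),(-.13,.055,.114),(-.13,-.055,.114),(-.025,.055,.114),(-.025,-.055,.114)]
u=px([(48,150),(148,97),(300,300),(408,236),(190,238),(297,178)],220,110,0,4)
B,e=fit(P,u,"side");print("plate side",B,e, "seat",place(B,[.055,0,.114]))
T=[(.024,.024,.1856),(-.024,.024,.1856),(-.024,-.024,.1856)]
t=px([(118,72),(163,97),(208,72)],220,110,0,4)
print("trafo side",fit(T,t,"side"))
print("pred trafo px",(proj(place([.6397,-.121,-.121],T),"side")-[220,110])*4)
B0=[.58456,-.11581,-.1258]
print("pred plate px from top fit",(proj(place(B0,P),"side")-[220,110])*4)
E
python3 - <<'E'
import cv2,pickle,numpy as np
p,q=pickle.load(open("s2.pkl","rb"))
a=cv2.resize(p[105:175,225:300],None,fx=8,fy=8,interpolation=cv2.INTER_CUBIC)
cv2.imwrite("pics/place2.png",a)
E
```

```text
plate side [ 0.5807008  -0.11688759 -0.12769438] [1.08035272 0.95212167] seat [[ 0.635253   -0.12389171  0.114     ]]
trafo side (array([ 0.64339952, -0.12843489, -0.10589668]), array([0.45840236, 0.27207223]))
pred trafo px [[112.02226312  76.1770483 ]
 [158.15873017 100.17014316]
 [206.08384031  76.77737002]]
pred plate px from top fit [[ 40.08130535 149.14702727]
 [145.87195407  98.36474583]
 [293.59289543 297.22927848]
 [400.08788072 232.4462406 ]
 [183.40785165 232.86752946]
 [289.97361978 174.36850764]]
```

View pics/place2.png

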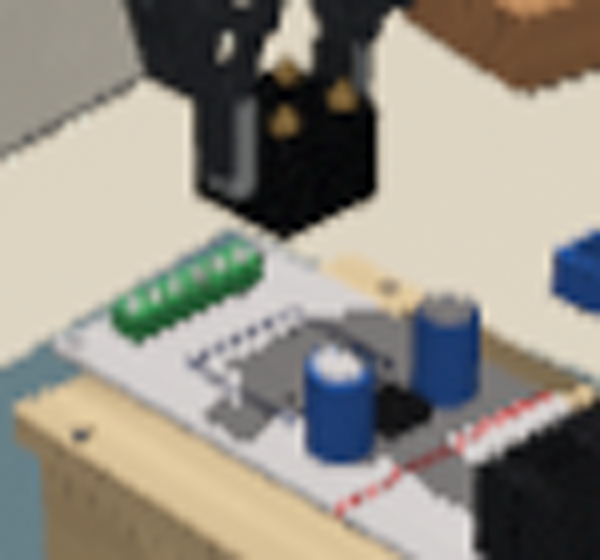

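Run:
```python
from h import *
c=px([(293,362)],225,105,0,8);t=px([(287,192.5)],225,105,0,8)
def ray(uv,z): return least_squares(lambda p:(proj([[p[0],p[1],z]],"side")-uv).ravel(),[.6,-.1]).x
print("seat side",ray(c,.114))
for z in(.1836,.1856,.1876):print("trafo",z,ray(t,z))
n=px([(285,240)],225,105,0,8);v=ray(n,.1856);print("from vertex",v,place([v[0],v[1],-.121],[.024,-.024,0]))
# outline near edges
for k,uv in dict(L=(190,358),T=(300,314),R=(392,365)).items():print(k,ray(px([uv],225,105,0,8),.114))
```

```text
seat side [ 0.63801079 -0.12554845]
trafo 0.1836 [ 0.6422575  -0.12727921]
trafo 0.1856 [ 0.63999375 -0.12448764]
trafo 0.1876 [ 0.63772999 -0.12169607]
from vertex [ 0.61904548 -0.09751704] [[ 0.63997308 -0.12423848  0.        ]]
L [ 0.66986796 -0.10349037]
T [ 0.65763206 -0.15408979]
R [ 0.60788056 -0.147131  ]
```

Both cameras agree within about 1 mm. Target TCP is (0.638, -0.1227), and I'll lower in stages.

```bash
python3 go.py .638 -.1227 .131 -1.697;  python3 -m creep '[-0.001,0.002,0.015,0.005,0.04,-0.001,0.002,0.03,0.005,0.04,-0.001,0.002,0.04,0.005,0.04,-0.001,0.002,0.05,0.005,0.04,-0.001,0.002,0.06,0.005,0.04,-0.001,0.002,0.066,0.005,0.04,-0.001,0.002,0.066,0.005,0.04,-0.001,0.002,0.066,0.005,0.04]' 60; python3 go.py .638 -.1227 .126 -1.697
```

```text
t 8.3 pos [ 0.6397 -0.121   0.1979] jaw -1.6919 tilt [-0.0005  0.0003] gap 0.0469 F [ 0.2  0.2 -2.3] q [-0.25  0.44  1.38  0.    1.32  1.44]
shift [-0.0015  0.0019  0.0669] turn 0.0051
time: 9.3
tool_pos: [0.6392, -0.1237, 0.1325]
ee_rot: [0.998, -0.064, 0.0, 0.0]
wrist_force: [0.2, -0.0, -2.9]
finger_gap: 0.0469
t 9.3 pos [ 0.6392 -0.1237  0.1325] jaw -1.698 tilt [ 0.0008 -0.0002] gap 0.0469 F [ 0.2 -0.  -2.9] q [-0.26  0.49  1.47 -0.    1.18  1.44]
shift [-0.0013 -0.0008  0.0065] turn -0.001
```

```bash
python3 -m creep '[-0.001,-0.001,0.001,0,0.04,-0.001,-0.001,0.002,0,0.04,-0.001,-0.001,0.003,0,0.04,-0.001,-0.001,0.004,0,0.04,-0.001,-0.001,0.005,0,0.04,-0.001,-0.001,0.006,0,0.04,-0.001,-0.001,0.006,0,0.04,-0.001,-0.001,0.006,0,0.04]' 60; python3 go.py .638 -.1227 .126 -1.697
```

```text
time: 10.3
tool_pos: [0.638, -0.1225, 0.1266]
ee_rot: [0.998, -0.064, 0.0, 0.0]
wrist_force: [-2.2, 1.2, 3.3]
finger_gap: 0.047
t 10.3 pos [ 0.638  -0.1225  0.1266] jaw -1.698 tilt [ 0.0003 -0.0001] gap 0.047 F [-2.2  1.2  3.3] q [-0.25  0.5   1.48 -0.    1.17  1.44]
shift [0.     0.0002 0.0006] turn -0.001
```

Contact reached (+3.3 N, against -2.9 N while hanging). Opening, then rising.

```bash
python3 -m creep '[0,0,0,0,0.05,0,0,0,0,0.055,0,0,0,0,0.065,0,0,0,0,0.075,0,0,0,0,0.075,0,0,-0.01,0,0.075,0,0,-0.03,0,0.075,0,0,-0.07,0,0.075]' 30; python3 go.py
```

```text
time: 11.3
tool_pos: [0.6367, -0.1221, 0.1955]
ee_rot: [0.998, -0.064, -0.002, -0.0]
wrist_force: [0.3, 1.4, -0.1]
finger_gap: 0.0749
t 11.3 pos [ 0.6367 -0.1221  0.1955] jaw -1.698 tilt [-0.0038  0.001 ] gap 0.0749 F [ 0.3  1.4 -0.1] q [-0.25  0.44  1.39  0.    1.32  1.44]
```

```bash
python3 go.py .49 -.104 .2 -.126; python3 -m creep '[0,0,-0.08,0,0.084,0,0,-0.08,0,0.084,-0.02,0,-0.08,-0.18,0.084,-0.05,0,-0.08,-0.36,0.084,-0.08,0,-0.08,-0.54,0.084,-0.1,0,-0.08,-0.72,0.084,-0.12,0,-0.08,-0.9,0.084,-0.13,0,-0.08,-1.08,0.084]'; python3 go.py .49 -.104 .2 -.126
```

```text
t 11.3 pos [ 0.6367 -0.1221  0.1955] jaw -1.698 tilt [-0.0038  0.001 ] gap 0.0749 F [ 0.3  1.4 -0.1] q [-0.25  0.44  1.39  0.    1.32  1.44]
shift [-0.1479  0.0006 -0.0039] turn -1.572
time: 12.3
tool_pos: [0.5079, -0.1057, 0.2771]
ee_rot: [0.887, 0.461, 0.0, 0.0]
wrist_force: [-0.0, 0.5, -0.6]
finger_gap: 0.0842
t 12.3 pos [ 0.5079 -0.1057  0.2771] jaw -0.6121 tilt [ 0.0008 -0.0003] gap 0.0842 F [-0.   0.5 -0.6] q [-0.29  0.19  1.55 -0.    1.4   0.33]
shift [-0.0089 -0.0157  0.0771] turn -0.4861
```

Now turn above the heat sink, stay high, and check the placing by picture.

```bash
python3 -m creep '[-0.009,-0.016,0,-0.15,0.084,-0.009,-0.016,0.02,-0.3,0.084,-0.009,-0.016,0.04,-0.486,0.084,-0.009,-0.016,0.06,-0.486,0.084,-0.009,-0.016,0.077,-0.486,0.084,-0.009,-0.016,0.077,-0.486,0.084,-0.009,-0.016,0.077,-0.486,0.084,-0.009,-0.016,0.077,-0.486,0.084]'
python3 - <<'E'
from workcell import capture
import cv2,numpy as np,pickle
p=capture("side")["pixels"];q=capture("top")["pixels"]
pickle.dump((p,q),open("s3.pkl","wb"))
a=cv2.resize(p[120:215,225:335],None,fx=4,fy=4,interpolation=cv2.INTER_CUBIC)
b=cv2.resize(q[125:220,262:342],None,fx=4,fy=4,interpolation=cv2.INTER_CUBIC)
o=np.zeros((380,770,3),np.uint8);o[:,:440]=a;o[:380,450:770]=b
cv2.imwrite("pics/placed.png",o)
E
python3 go.py .49 -.104 .122 -.126
```

```text
time: 13.3
tool_pos: [0.4915, -0.1042, 0.2002]
ee_rot: [0.752, 0.659, 0.001, 0.001]
wrist_force: [0.2, 0.3, -0.7]
finger_gap: 0.0837
t 13.4 pos [ 0.4913 -0.1041  0.1999] jaw -0.1319 tilt [ 0.0014 -0.0004] gap 0.0842 F [ 0.7 -0.5  0. ] q [-0.29  0.23  1.7  -0.    1.21 -0.16]
shift [-0.     -0.0014  0.0779] turn -0.0059
```

View pics/placed.png

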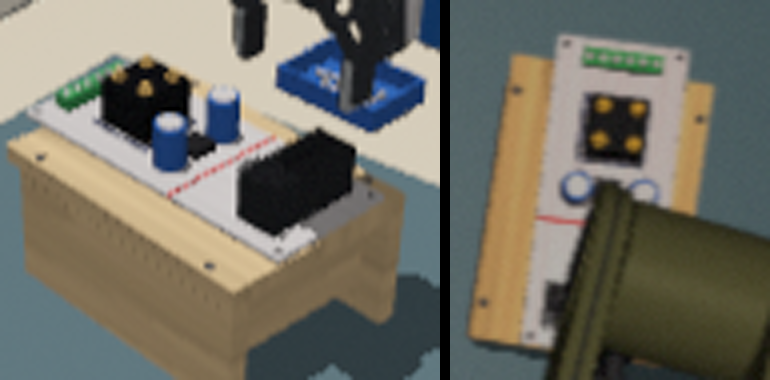

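The block stands on the seat; top studs at crop (604,103), (641,107), (634,145), (599,141). Checking numerically.

Run:
```python
from h import *
r=.0132
t=px([(604,103),(641,107),(634,145),(599,141)],262,125,450,4)
T,e=fit([(r,r,.159),(r,-r,.159),(-r,-r,.159),(-r,r,.159)],t);print("trafo",T,e)
u=px([(558,36),(690,52),(523,343),(537,217)],262,125,450,4)
B,e=fit([(.13,.055,.114),(.13,-.055,.114),(-.13,.055,.114),(-.025,.055,.114)],u);print("plate",B,e)
for b in(B,[.58456,-.11581,-.1258]):
    d=T[:2]-place(b,[.055,0,0])[0,:2];c,s=np.cos(b[2]),np.sin(b[2]);print("offset in seat",c*d[0]+s*d[1],-s*d[0]+c*d[1],T[2]-b[2])
hs=place(B,[-.095,0,.134]);print(hs)
```

```text
trafo [ 0.63799623 -0.12214615 -0.13901051] [0.82839996 0.7617599 ]
plate [ 0.58336901 -0.116389   -0.12479162] [0.2609914 0.3567193]
offset in seat -8.099527892992014e-05 0.0010869587727138936 -0.014218884269562429
offset in seat -0.0011910528288995575 0.00041847791307668316 -0.013210506030934682
[[ 0.48910776 -0.10456455  0.134     ]]
```

Transformer within about 1 mm of the seat centre, 0.014 rad off square. Descend on the heat sink and grip.

```bash
python3 -m creep '[0,-0.002,0.015,-0.006,0.084,0,-0.002,0.03,-0.006,0.084,0,-0.002,0.045,-0.006,0.084,0,-0.002,0.06,-0.006,0.084,0,-0.002,0.07,-0.006,0.084,0,-0.002,0.078,-0.006,0.084,0,-0.002,0.078,-0.006,0.084,0,-0.002,0.078,-0.006,0.084]' 20; python3 go.py .4895 -.1045 .122 -.126
```

```text
time: 14.4
tool_pos: [0.4892, -0.1039, 0.1214]
ee_rot: [0.75, 0.661, 0.0, 0.0]
wrist_force: [0.7, -0.1, 0.6]
finger_gap: 0.0838
t 14.4 pos [ 0.4892 -0.1039  0.1214] jaw -0.126 tilt [ 0.0007 -0.0002] gap 0.0838 F [ 0.7 -0.1  0.6] q [-0.29  0.32  1.81 -0.    1.01 -0.17]
shift [-0.0006  0.0004 -0.0006] turn -0.0
```

```bash
python3 -m creep '[0,0,0,0,0.07,0,0,0,0,0.06,0,0,0,0,0.05,0,0,0,0,0.045,0,0,0,0,0.04,0,0,0,0,0.035,0,0,0,0,0.03,0,0,0,0,0.03]' 20; python3 go.py
```

```text
time: 15.4
tool_pos: [0.4886, -0.1037, 0.1212]
ee_rot: [0.75, 0.661, -0.0, -0.0]
wrist_force: [-1.1, 0.0, 3.8]
finger_gap: 0.036
t 15.4 pos [ 0.4886 -0.1037  0.1212] jaw -0.1261 tilt [-0.0003  0.    ] gap 0.036 F [-1.1  0.   3.8] q [-0.29  0.32  1.81 -0.    1.01 -0.17]
```

```bash
python3 go.py .5565 -.1105 .1212 -.142  .607 -.1155 .1212 -.1588; python3 -m creep '[0,0,0,0,0.03,0,0.008,0,0.003,0.03,-0.001,0.018,0,0.005,0.03,-0.001,0.028,0,0.007,0.03,-0.001,0.038,0,0.009,0.03,0,0.05,0,0.012,0.03,0,0.06,0,0.014,0.03,0.001,0.068,0,0.016,0.03]' 60; python3 go.py .607 -.1155 .1212 -.1588
```

```text
t 15.4 pos [ 0.4886 -0.1037  0.1212] jaw -0.1261 tilt [-0.0003  0.    ] gap 0.036 F [-1.1  0.   3.8] q [-0.29  0.32  1.81 -0.    1.01 -0.17]
shift [ 0.0018  0.0682 -0.0001] turn 0.0159
shift [ 3.20e-03  1.19e-01 -1.00e-04] turn 0.0327
time: 16.4
tool_pos: [0.5536, -0.1109, 0.1214]
ee_rot: [0.755, 0.655, -0.002, -0.002]
wrist_force: [-12.4, 1.0, 10.8]
finger_gap: 0.0349
t 16.4 pos [ 0.5536 -0.1109  0.1214] jaw -0.1419 tilt [-0.0051  0.0006] gap 0.0349 F [-12.4   1.   10.8] q [-0.27  0.4   1.67 -0.    1.08 -0.13]
shift [ 0.003   0.0535 -0.0001] turn 0.0169
```

```bash
python3 -m creep '[0,0,0,0,0.03,0.001,0.008,0,0.003,0.03,0.001,0.018,0,0.005,0.03,0.002,0.028,0,0.008,0.03,0.003,0.038,0,0.011,0.03,0.003,0.046,0,0.014,0.03,0.003,0.05,0,0.017,0.03,0.003,0.05,0,0.017,0.03]' 60
python3 - <<'E'
from workcell import capture
import cv2,numpy as np,pickle
p=capture("side")["pixels"];q=capture("top")["pixels"]
pickle.dump((p,q),open("s4.pkl","wb"))
a=cv2.resize(p[120:215,200:310],None,fx=4,fy=4,interpolation=cv2.INTER_CUBIC)
b=cv2.resize(q[105:220,262:350],None,fx=4,fy=4,interpolation=cv2.INTER_CUBIC)
o=np.zeros((460,792,3),np.uint8);o[:380,:440]=a;o[:,440:792]=b
cv2.imwrite("pics/slid1.png",o)
E
python3 go.py .6207 -.1175 .1212 -.1588
```

```text
time: 17.4
tool_pos: [0.603, -0.1146, 0.1216]
ee_rot: [0.761, 0.649, -0.002, -0.002]
wrist_force: [-10.7, 2.8, 11.4]
finger_gap: 0.0354
t 17.5 pos [ 0.603  -0.1146  0.1216] jaw -0.1586 tilt [-0.0057  0.0012] gap 0.0354 F [-10.2   1.9  11.3] q [-0.26  0.46  1.56 -0.    1.13 -0.1 ]
shift [-0.0001  0.0179  0.0003] turn 0.0002
```

View pics/slid1.png

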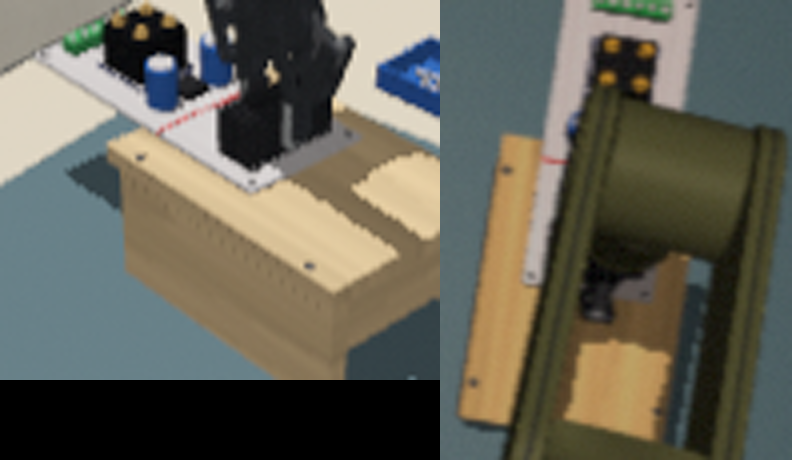

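Top crop: the red line's left end at (543,160) is about 5 image px short of the stand's front edge (corner at (503,134)). Side view shows the plate flat. Measuring the remaining distance.

```bash
cat > m.py <<'E'
from h import *
S=np.array([.57211,-.10475,-.15878])
def rel(B,S):
    d=place(B,[-.025,0,0])[0,:2]-S[:2];c,s=np.cos(S[2]),np.sin(S[2])
    return "line-edge x,y,ang",np.round([c*d[0]+s*d[1]-.12,-s*d[0]+c*d[1],B[2]-S[2]],4)
E
python3 - <<'E'
from m import *
u=px([(526,282),(645,297),(543,160)],262,105,440,4)
B,e=fit([(-.13,.055,.114),(-.13,-.055,.114),(-.025,.055,.114)],u);print(B,e,rel(B,S))
# side: plate & stand in same camera
u=px([(38,52),(250,190),(355,135),(158,133),(240,97)],200,120,0,4)
B,e=fit([(.13,.055,.114),(-.13,.055,.114),(-.13,-.055,.114),(-.025,.055,.114),(-.025,-.02,.114)][:4],u[:4],"side");print(B,e)
s=px([(108,145),(335,292)],200,120,0,4)
Ss,e=fit([(.12,.085,.11),(-.12,.085,.11)],s,"side",S);print("stand side",Ss,e,rel(B,Ss))
E
```

```text
[ 0.70033716 -0.12922986 -0.13996532] [2.62442323 0.6911728 ] ('line-edge x,y,ang', array([-0.0145, -0.0044,  0.0188]))
[ 0.69596636 -0.13206733 -0.17925649] [1.79536987 0.65828393]
stand side [ 0.56924009 -0.10585387 -0.15875202] [0.08130622 0.18063694] ('line-edge x,y,ang', array([-0.0157, -0.0053, -0.0205]))
```

```bash
python3 -m creep '[0,0.003,0,0,0.03,0,0.006,0,0,0.03,0,0.009,0,0,0.03,0,0.012,0,0,0.03,0,0.014,0,0,0.03,0,0.015,0,0,0.03,0,0.015,0,0,0.03,0,0.015,0,0,0.03]' 60
python3 - <<'E'
from workcell import capture
import cv2,numpy as np,pickle
p=capture("side")["pixels"];q=capture("top")["pixels"]
pickle.dump((p,q),open("s5.pkl","wb"))
a=cv2.resize(p[115:185,195:285],None,fx=5,fy=5,interpolation=cv2.INTER_CUBIC)
b=cv2.resize(q[120:190,272:332],None,fx=5,fy=5,interpolation=cv2.INTER_CUBIC)
o=np.zeros((360,760,3),np.uint8);o[:350,:450]=a;o[:350,460:760]=b
cv2.imwrite("pics/slid2.png",o)
E
python3 go.py .6207 -.1175 .1212 -.1588
```

```text
time: 18.5
tool_pos: [0.6166, -0.1168, 0.1217]
ee_rot: [0.761, 0.649, -0.003, -0.003]
wrist_force: [-12.1, 2.9, 14.9]
finger_gap: 0.0357
t 18.6 pos [ 0.6165 -0.1168  0.1217] jaw -0.1585 tilt [-0.0081  0.0015] gap 0.0354 F [-11.7   1.9  15.1] q [-0.25  0.48  1.53 -0.    1.15 -0.1 ]
shift [-0.      0.0042  0.0005] turn 0.0003
```

View pics/slid2.png

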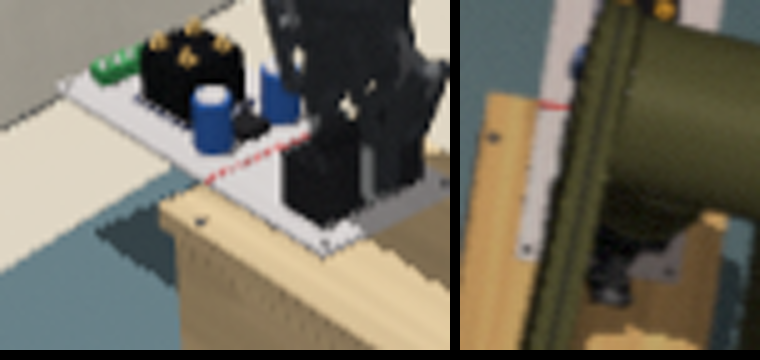

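Side: the line's left end (207,182) sits very near the stand's edge line from corner (160,210). Top: line end (540,105), corner (487,95). I'll segment the red pixels to get millimetres.

Run:
```python
from m import *
p,q=pickle.load(open("s5.pkl","rb"))
def pts(im,r0,r1,c0,c1):
    c=im[r0:r1,c0:c1].astype(float);w=c[...,2]-np.maximum(c[...,0],c[...,1]);y,x=np.nonzero(w>25)
    return np.c_[x+c0,y+r0],w[w>25]
def ray(uv,z,n): return least_squares(lambda p:(proj([[p[0],p[1],z]],n)-uv).ravel(),[.6,-.1]).x
def loc(P,S): d=np.array(P)-S[:2];c,s=np.cos(S[2]),np.sin(S[2]);return np.array([c*d[0]+s*d[1]-.12,-s*d[0]+c*d[1]])
Ss=np.array([.56924,-.10585,-.15875])
for n,im,box,St in(("top",q,(130,150,284,296),S),("side",p,(138,153,232,260),Ss)):
    P,w=pts(im,*box)
    L=np.array([loc(ray(u,.114,n),St) for u in P])
    print(n,len(P),"mean x",np.average(L[:,0],weights=w).round(4),"slope",np.polyfit(L[:,1],L[:,0],1,w=w).round(3) if len(P)>3 else "", "y range",L[:,1].min().round(3),L[:,1].max().round(3))
# refine stand front-corner in the current side view: same pixel as s4?
s=px([(160,210)],195,115,0,5);print("corner from side now",loc(ray(s[0],.11,"side"),Ss))
s=px([(487,95)],272,120,460,5);print("corner top now",loc(ray(s[0],.11,"top"),S))
```

```text
top 42 mean x -0.0115 slope [-0.683  0.024] y range 0.032 0.062
side 39 mean x -0.0016 slope [ 0.019 -0.002] y range -0.031 0.052
corner from side now [-0.00397902  0.08791807]
corner top now [-0.00187737  0.08618111]
```

Run:
```python
from m import *
p,q=pickle.load(open("s5.pkl","rb")); p0=D["top"]["pixels"]
def ray(uv,z,n): return least_squares(lambda p:(proj([[p[0],p[1],z]],n)-uv).ravel(),[.6,-.1]).x
Ss=np.array([.56924,-.10585,-.15875])
def loc(P,S): d=np.array(P)-S[:2];c,s=np.cos(S[2]),np.sin(S[2]);return np.array([c*d[0]+s*d[1]-.12,-s*d[0]+c*d[1]])
def edge(im,cols,r0,r1,n,St):   # teal->wood crossing downward, R-B
    for c in cols:
        v=im[r0:r1,c,2].astype(float)-im[r0:r1,c,0];lo,hi=v[:3].mean(),v[-3:].mean();m=(lo+hi)/2
        k=np.nonzero((v[:-1]<m)&(v[1:]>=m))[0]
        if len(k) and hi-lo>30:
            r=r0+k[0]+(m-v[k[0]])/(v[k[0]+1]-v[k[0]]);print(n,"edge",c,round(r,2),loc(ray([c,r],.11,n),St).round(4))
def line(im,cols,r0,r1,n,St):
    for c in cols:
        v=im[r0:r1,c,2].astype(float)-im[r0:r1,c,1];v=np.clip(v-20,0,None)
        if v.sum()>20:
            r=r0+(v*np.arange(len(v))).sum()/v.sum();print(n,"line",c,round(r,2),v.max(),loc(ray([c,r],.114,n),St).round(4))
edge(p0,(279,282,285,322,325,327),133,151,"top",S)
edge(q,(279,281,283,285),134,146,"top",S)
line(q,(288,289,290,291,292),136,146,"top",S)
edge(p,(229,231,233,235),147,163,"side",Ss)
line(p,range(236,256,3),138,155,"side",Ss)
```

```text
top edge 279 138.08 [0.0009 0.0798]
top edge 282 138.53 [0.001  0.0696]
top edge 285 139.2 [0.0003 0.0594]
top edge 322 145.03 [ 0.0001 -0.0663]
top edge 325 145.41 [ 0.0004 -0.0764]
top edge 327 145.48 [ 0.0012 -0.0831]
top edge 279 138.21 [0.0005 0.0798]
top edge 281 138.42 [0.0008 0.073 ]
top edge 283 138.72 [0.0008 0.0662]
top edge 285 139.19 [0.0003 0.0594]
top line 288 140.39 44.0 [-0.0029  0.049 ]
top line 289 140.55 50.0 [-0.0029  0.0456]
top line 290 140.64 59.0 [-0.0027  0.0423]
top line 291 140.78 67.0 [-0.0026  0.0389]
top line 292 140.9 63.0 [-0.0025  0.0355]
side edge 229 153.66 [0.0039 0.0727]
side edge 231 153.24 [0.0017 0.0668]
side edge 233 152.27 [0.0019 0.059 ]
side edge 235 151.3 [0.0021 0.0511]
side line 236 150.95 49.0 [-0.0034  0.0515]
side line 239 148.89 63.0 [-0.0004  0.0375]
side line 242 147.43 13.0 [-0.0001  0.0255]
side line 248 144.88 62.0 [-0.001   0.0024]
side line 251 143.8 53.0 [-0.0024 -0.0085]
side line 254 142.93 39.0 [-0.0046 -0.0188]
```

Top gives -3.3 mm, side about -3.5, arm kinematics -4.2. Advance 4 mm of command; lag takes a little off.

```bash
python3 -m creep '[0,0.001,0,0,0.03,0,0.002,0,0,0.03,0,0.003,0,0,0.03,0,0.004,0,0,0.03,0,0.004,0,0,0.03,0,0.004,0,0,0.03,0,0.004,0,0,0.03,0,0.004,0,0,0.03]' 60
python3 go.py .6207 -.1175 .1212 -.1588
python3 - <<'E'
from workcell import capture
import cv2,pickle
from m import *
p=capture("side")["pixels"];q=capture("top")["pixels"];pickle.dump((p,q),open("s6.pkl","wb"))
Ss=np.array([.56924,-.10585,-.15875])
def ray(uv,z,n): return least_squares(lambda p:(proj([[p[0],p[1],z]],n)-uv).ravel(),[.6,-.1]).x
def loc(P,S): d=np.array(P)-S[:2];c,s=np.cos(S[2]),np.sin(S[2]);return np.array([c*d[0]+s*d[1]-.12,-s*d[0]+c*d[1]])
for n,im,cols,r0,r1,St,off in(("top",q,(288,289,290,291,292),134,145,S,.0006),("side",p,range(232,256,2),138,155,Ss,.002)):
    L=[]
    for c in cols:
        v=np.clip(im[r0:r1,c,2].astype(float)-im[r0:r1,c,1]-20,0,None)
        if v.max()>30: L.append(loc(ray([c,r0+(v*np.arange(len(v))).sum()/v.sum()],.114,n),St)-[off,0])
    L=np.array(L);print(n,L.round(4).tolist(),"median",np.median(L[:,0]).round(4))
a=cv2.resize(p[105:190,190:290],None,fx=5,fy=5,interpolation=cv2.INTER_CUBIC)
b=cv2.resize(q[95:180,272:328],None,fx=5,fy=5,interpolation=cv2.INTER_CUBIC)
cv2.imwrite("pics/final.png",np.hstack([a,b]))
E
```

```text
time: 19.6
tool_pos: [0.6204, -0.1174, 0.1217]
ee_rot: [0.761, 0.649, -0.003, -0.003]
wrist_force: [-12.8, 2.3, 13.9]
finger_gap: 0.0354
t 19.6 pos [ 0.6204 -0.1174  0.1217] jaw -0.1585 tilt [-0.0083  0.0016] gap 0.0354 F [-12.8   2.3  13.9] q [-0.25  0.48  1.52 -0.    1.15 -0.09]
shift [-0.0001  0.0004  0.0005] turn 0.0003
top [[0.0004, 0.0496], [0.001, 0.0463], [0.0006, 0.0429], [0.0006, 0.0395], [0.0006, 0.0361]] median 0.0006
side [[-0.0, 0.0316], [0.0, 0.0237], [0.0003, 0.0155], [0.0006, 0.0073], [0.0005, -0.0007], [-0.0025, -0.0143], [-0.0021, -0.0227]] median 0.0
```

View pics/final.png

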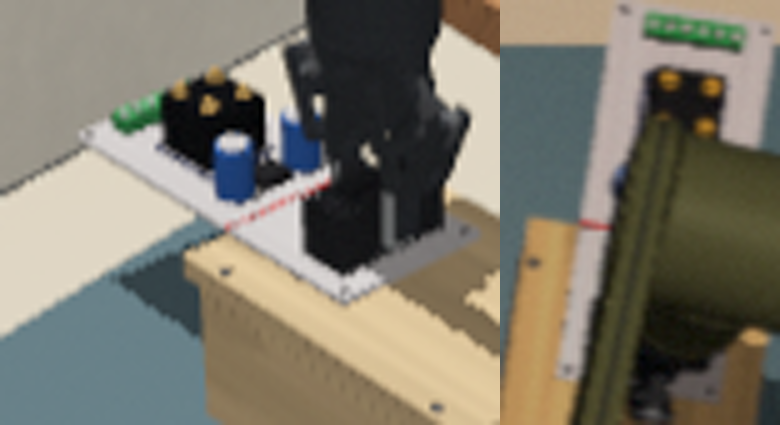

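The red line (228,228)–(330,183) lies along the edge: top says +0.6 mm, side 0.0, kinematics -0.4. One last number on the transformer, then hand in.

Run:
```python
from m import *
from workcell import sign_off,observe
r=.0132
t=px([(670,80),(712,87),(705,126)],272,95,500,5)
T,e=fit([(r,r,.159),(r,-r,.159),(-r,-r,.159)],t,x0=(.72,-.13,-.16));print("trafo",T,e)
u=px([(614,3),(776,27),(580,224),(557,377)],272,95,500,5)
B,e=fit([(.13,.055,.114),(.13,-.055,.114),(-.025,.055,.114),(-.13,.055,.114)],u);print("plate",B,e,rel(B,S))
d=T[:2]-place(B,[.055,0,0])[0,:2];c,s=np.cos(B[2]),np.sin(B[2]);off=np.array([c*d[0]+s*d[1],-s*d[0]+c*d[1]]);print("off",off,T[2]-B[2])
if np.abs(off).max()<.005: print(sign_off())
```

```text
trafo [ 0.76916155 -0.14022234 -0.16186544] [0.17224322 0.10072355]
plate [ 0.71353537 -0.13166618 -0.15983542] [0.24353885 0.68810389] ('line-edge x,y,ang', array([-0.0011, -0.0042, -0.0011]))
off [0.0012789  0.00040612] -0.0020300286009590496
the job is handed in; nothing more can be done
None
```

I moved the black transformer from the mould to its seat, let it go, and slid the plate out by its heat sink to the red line. I handed the job in at about 19.7 s, still gripping with 60 N. `sign_off()` gives no verdict, so the figures below are my own measurements.

**Last checks before hand-in:**
- **Red line to edge:** +0.6 mm from the top camera and 0.0 mm from the side camera. The arm's own position gives -0.4 mm and a fit of the plate's corners -1.1 mm. These disagree by under 2 mm, against a 5 mm limit.
- **Plate alignment:** about 4 mm off the middle and 0.001 rad from parallel. It looks flat on the stand, with the gripper pressing down at about 14 N. I checked level by eye only, but the tool's tilt reads 0.008 rad.
- **Transformer:** about 1.3 mm from the seat centre and 0.002 rad from square.
- **Rest of the bench:** the choke and bystanders were not approached beyond the pick-up, but I did not re-measure them at the end.

**Disagreements along the way:** the two cameras differed by about 5 mm on the transformer's first position. An early corner fit during the slide had a 2.6-pixel residual, so I made the last correction from the segmented red line instead.

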